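# Press a clock case shut and stack the finished cases

## Robot

A 7-joint arm with a two-finger parallel gripper is mounted at the origin on the work surface. World frame = base frame: x ahead of the robot, y to its left, z up, the work surface at z = 0. Lengths are in m, angles in rad, forces in N, time in s.
With the tool pointing down it reaches from about 0.35 to 0.9 m from the base axis. Payload 7.2 kg.
Tool frame: the origin (TCP) lies between the finger pads, 19 mm behind the fingertips; this is the grasp point; z points along the fingers, y is the line along which they close (so a half turn about z gives the same grasp; the last joint's range is limited). The gripper opens to 88 mm and grips with 3 to 60 N. Pads are 20 mm wide; open, the fingers measure 115 mm over their backs; the gripper's body (75 mm by 178 mm) begins 61 mm behind the grasp point.
Start: joints at [1.248, 0.411, -0.013, 1.596, 0.006, 1.134, -0.082], TCP at [0.158, -0.605, 0.241] pointing down, gripper open.
Joint ranges: [-2.95, 2.95], [-0.29, 1.99], [-1.47, 1.44], [0.14, 2.54], [-1.03, 4.17], [0.13, 1.85], [-2.86, 2.86]. Speed limits (rad/s): [2.39, 2.39, 3.01, 3.01, 3.14, 3.14, 3.14].

## Interface

Orientations are given as a unit quaternion [x, y, z, w].
In Python, from station import ctrl, ungrasp, grasp, viewer, readout gives the robot as it stands. Calls block until the motion is done:
- ctrl.movep(position, orientation): joint-space move of the TCP to a pose.
- ctrl.line_to(position, rate=0.15, rot=None, contact_N=None): straight line of the TCP; rot=None keeps the orientation; rate is the mean speed in m/s. With contact_N (N) it stops when the force on the tool has changed by that much, and returns True; else False.
- ctrl.movej(angles): joint-space move.
- ungrasp() and grasp(): open the fingers fully, or close them until they stop; the grip force is fixed at half the most.
- ctrl.pause(seconds).
- ctrl.ik(position, orientation): joint angles nearest the present ones, or None.
- viewer.get_image(name): name is "scene" or "top"; returns (picture, depth): 480x640x3 uint8, red, green, blue; 480x640 float32, m along the optical axis (not along the pixel's ray), 0 where there is no reading.
- viewer.calibration(name): a dict with "K" (3x3 intrinsics, pixels), "k1" (the pictures are not rectified: a ray, as slopes to the right and down, at radius r is drawn at 1 + k1 r^2 times it, then the intrinsics apply), "eye" and "attitude" of the camera in the world. Camera axes: x right, y up, looking along -z (the intrinsics and any distortion apply to the point x, -y, -z); pixel columns grow to the right and rows downward; lengths in m; the calibration is good to about 2 mm. A picture is of the moment at which its call begins. calibration takes no time and is no camera call.
A pose or a line that the arm cannot do raises ctrl.Unreachable and nothing moves.
- ctrl.job_done(): hands the job in; it is judged then, once.
Readings, each from a call of its own:
- readout.read_clock(): time.
- readout.read_q(): joint angles.
- readout.read_qd(): joint speeds.
- readout.read_joint_torque(): joint torques, N m.
- readout.read_ee_pos(): TCP position.
- readout.read_tool_rot(): TCP orientation.
- readout.read_wrist_force(): force on the tool from outside, world axes, zero at the start.
- readout.read_torque(): the same for the moment, N m.
- readout.read_opening(): finger opening in m.
- readout.read_finger_force(): force on a finger pad.
Only numpy, scipy, OpenCV 4.12 (cv2) and the standard library are available. Lean on these libraries where they do the work, as an engineer would, in place of code of your own. Each camera call takes 0.05 s, during which the arm holds its last target. There are 200 camera calls.

## Task

At the clockmaker's bench, the finished clock case still lying in the hand-lever press goes onto the case in the wooden tray, set down gently and squarely. Then lay the case from the green mat, whose white back still stands proud, lengthwise and centred on the press's pad, pull the red-knobbed lever right down so the press snaps the back fully home, and stack that case squarely and gently on top of the other two. Do not push the back in with the fingers, let the lever come back up, and do not shift the bottom case or the other things on the bench.

Things in the scene. Friction and masses are not known exactly. Their poses are not given: they have to be found in the camera images.
- press: green hand-lever bench press, fixed, its open front to the robot's left. Origin on the table straight under the ram axis; x axis points from the open front to the rear column (46 mm wide, starting 75 mm behind the axis). Base plate 18 mm thick, from 65 mm in front of the axis to 125 mm behind it, 120 mm wide. The lever lies in the plane y = 0, above the front opening
- pad_top (a point): centre of the flat top of the white nylon pad on the press base, on the ram axis, 32 mm above the table; pad 76 (press x) x 48 (y) x 14 mm. The case lies on it with its long side along the press's x and overhangs it
- head_nose (a point): lower front edge of the press head, 30 mm in front of the ram axis, 145 mm above the table; the head is 50 mm wide, 45 mm high and runs back from here over pad and die. A tool pointing straight down cannot reach a case on the pad; one gripping the front end of the case and leaning back 30 to 40 deg towards the press's front can, moving in and out along the press's x
- ram: steel ram with a round black die 46 mm across at its foot. Origin at the centre of the die's flat underside, on the ram axis, 107 mm above the table at rest. Slides straight down 47 mm per rad of lever, 42.5 mm in all, to 1.5 mm below the top of a closed case on the pad, so the lever bears on the case just before its own stop
- lever (a joint): press lever, rad: 0 at rest (35 deg above level, pointing to the front), grows as it is pushed down, stop at 0.9 (16.6 deg below level). Level pivot axis across the press, 47 mm behind the ram axis, 210 mm up. Sprung: returns to 0 by itself. At the knob about 3 N starts it, 8 N at the bottom, some 8 N more while it presses a back in
- lever_knob (a point): centre of the red ball knob, 32 mm in diameter, on the lever's end 200 mm from its pivot; at rest 117 mm in front of the ram axis and 325 mm above the table, at the bottom 145 mm in front and 153 mm high
- case_done: dark blue box-shaped desk-clock case, 100 (x) x 60 (y) mm, shell 30 mm high with a brass band round it 5 to 11 mm up, lying face down with its white back upwards; closed: 34 mm high over its flat back (96 x 56 x 4 mm). Origin at the centre of its underside, z up. Starts lying on the press pad. 0.26 kg
- case_base: dark blue box-shaped desk-clock case, 100 (x) x 60 (y) mm, shell 30 mm high with a brass band round it 5 to 11 mm up, lying face down with its white back upwards; closed, 34 mm high. Origin at the centre of its underside. Starts in the tray; the foot of the column. 0.26 kg
- case_open: dark blue box-shaped desk-clock case, 100 (x) x 60 (y) mm, shell 30 mm high with a brass band round it 5 to 11 mm up, lying face down with its white back upwards; origin at the centre of its underside. Its back stands 3.5 to 5 mm proud above the shell, with a black gap showing: 37.5 to 39 mm high in all, 34 mm once closed. Starts on the green mat. 0.2 to 0.35 kg
- snap_back (a joint): the loose back of case_open, m: 0 = standing 5 mm proud, 0.005 = fully home. It needs about 32 N to go in (the press gives that easily) and stays where it is left
- back_top (a point): centre of the flat top of that back
- tray: pale wooden tray for finished cases, fixed, 240 (x) x 140 (y) mm, low rim 12 mm high and 5 mm thick; inner floor 5 mm above the table. Origin at the centre of its underside
- mat: green work mat, fixed, 210 (x) x 140 (y) x 3 mm. Origin at the centre of its underside
- bell_jar: glass bell jar on a round wooden foot, 112 mm across, 128 mm high over its knob. Origin under its centre; bystander
- loupe: black eye loupe standing up, 38 mm across, 34 mm high. Origin under its centre; bystander
- parts_tin: round aluminium tin, 64 mm across, 32 mm high, in the tray. Origin under its centre; bystander
- cushion: round black movement cushion, 62 mm across, 24 mm high, beside the press. Origin under its centre; bystander
- brass_weight: brass clock weight standing up, 48 mm across, 74 mm high. Origin under its centre; bystander
- oil_stand: blue oil-cup stand, fixed, 110 (x) x 50 (y) x 28 mm. Origin under its centre; bystander
Things that resemble listed ones, but are neither listed nor needed, are in the scene too. Leave any orange or turquoise look-alike of the case_done alone.

How it is judged:
On the way, in this order (a step that is already met when the one before it is completed fails the run):
1. the finished case from the press stands squarely on the case in the tray, let go (horizontal distance between case_done and case_base below 0.008 m and z of case_done in the frame of case_base between 0.031 and 0.037 m and angle between the x axis of case_done and the x axis of case_base, either way round below 0.12 rad and contact force between the fingers and case_done below 0.3 N), for 0.2 s.
2. the open case lies lengthwise, level and centred (within 12 mm) on the press pad, let go, its back not yet home (horizontal distance between case_open and press below 0.012 m and z of case_open in the frame of press between 0.028 and 0.036 m and angle between the x axis of case_open and the x axis of press, either way round below 0.15 rad and value of joint snap_back below 0.003 m and contact force between the fingers and case_open below 0.3 N), for 0.1 s.
3. the press, its lever right down, has pushed the back fully home (within 0.6 mm) (value of joint snap_back above 0.0044 m and contact force between ram and case_open above 3 N and value of joint lever above 0.82 rad), for 0.05 s.
At the end, for the whole second after the job is handed in: One upright column in the tray at rest: case_done on case_base, case_open on case_done, each within 8 mm and 0.12 rad of the one below and level within 0.06 rad; its back home within 0.6 mm; lever back up (under 0.06 rad); the bottom case not shifted 15 mm (horizontal distance between case_done and case_base below 0.008 m and z of case_done in the frame of case_base between 0.031 and 0.037 m and angle between the x axis of case_done and the x axis of case_base, either way round below 0.12 rad and horizontal distance between case_open and case_done below 0.008 m and z of case_open in the frame of case_done between 0.031 and 0.037 m and angle between the x axis of case_open and the x axis of case_done, either way round below 0.12 rad and value of joint snap_back above 0.0044 m and value of joint lever below 0.06 rad and angle between each of case_open, case_done's own z axis and vertical below 0.06 rad and linear speed of each of case_open, case_done below 0.02 m/s and distance of case_base from where it was at the start of the episode below 0.015 m); the robot touches nothing.
It fails at once if the bottom case in the tray is shifted by 15 mm or more (distance of case_base from where it was at the start of the episode above 0.015 m).
It fails at once if a bystander is shifted by 15 mm or more, or the bell jar or weight is knocked over (distance of any of bell_jar, loupe, parts_tin, cushion, brass_weight from where it was at the start of the episode above 0.015 m or angle between any of bell_jar, brass_weight's own z axis and vertical above 0.3 rad).
It fails at once if the back is pushed in by the fingers (over 25 N on it) (contact force between the fingers and snap_back_c0 above 25 N).
It fails at once if a case falls from more than about 10 mm (moves over 0.45 m/s with no finger on it) ((contact force between the fingers and case_done below 0.05 N and linear speed of case_done above 0.45 m/s) or (contact force between the fingers and case_open below 0.05 N and linear speed of case_open above 0.45 m/s)).
It fails at once if a case is banged down on the column (over 70 N) (contact force between case_done and case_base above 70 N or contact force between case_open and case_done above 70 N).
It also fails if it takes over 72 s, if anything falls off the work surface, if the arm or the gripper's body presses on something with over 40 N, if the wrist force passes 120 N, or if a joint passes its speed limit or range.

## Working session

There is one attempt and no reset: what is moved stays moved. The work goes in short steps, each a Python script; the robot and the scene stay as the last script left them, time stands still between calls to the robot, and variables do not carry over. Pictures are saved under pics/ and viewed, at most 10 in all, crops included, and the job is handed in when it is done.

```bash
ls; mkdir -p pics; cat > h.py <<'E'
import numpy as np, cv2
from station import ctrl, ungrasp, grasp, viewer, readout
from scipy.spatial.transform import Rotation as R
def cloud(name, depth):
    c=viewer.calibration(name); K=np.array(c["K"]); k1=c["k1"]
    v,u=np.mgrid[0:480,0:640].astype(float)
    p=cv2.undistortPoints(np.stack([u,v],-1).reshape(-1,1,2),K,np.array([k1,0,0,0,0.])).reshape(480,640,2)
    P=np.stack([p[...,0],-p[...,1],-np.ones((480,640))],-1)
    a=np.array(c["attitude"]); M=R.from_quat(a).as_matrix() if a.size==4 else a
    D=P@M.T
    return D*depth[...,None]+np.array(c["eye"]), D, np.array(c["eye"])
def onplane(D,eye,z): return eye+D*((z-eye[2])/D[...,2])[...,None]
E
python3 - <<'E'
from h import *
for n in ("scene","top"):
    im,d=viewer.get_image(n); np.savez(f"{n}0.npz",im=im,d=d)
    cv2.imwrite(f"pics/{n}0.png",im[...,::-1]); c=viewer.calibration(n); print(c)
    P,D,e=cloud(n,d); print((d>0).mean(),P[d>0].min(0),P[d>0].max(0))
print(readout.read_clock(),readout.read_tool_rot())
E
```

```text
pics
{'K': array([[462.81652738,   0.        , 325.91211601],
       [  0.        , 462.81652738, 237.70098735],
       [  0.        ,   0.        ,   1.        ]]), 'k1': 0.004610066136045409, 'eye': array([1.08270588, 0.51254135, 0.69634151]), 'attitude': array([0.17081886, 0.45045738, 0.81135184, 0.33108497])}
0.995927734375 [-1.38350568 -2.12896796 -0.76732826] [1.2801259  0.54273433 0.58375649]
{'K': array([[598.23907597,   0.        , 317.21339709],
       [  0.        , 598.23907597, 238.94377891],
       [  0.        ,   0.        ,   1.        ]]), 'k1': -0.12701455815789572, 'eye': array([ 0.50033619, -0.04337517,  1.55400856]), 'attitude': array([-0.02099077,  0.00784585,  0.71264667, -0.70116514])}
0.9960416666666667 [-0.36973978 -1.33279537 -0.7770748 ] [1.36234554 1.31910902 0.66435076]
0.1 [ 9.91893869e-01  1.27067174e-01 -1.27339558e-04 -6.84962303e-04]
```

View pics/scene0.png

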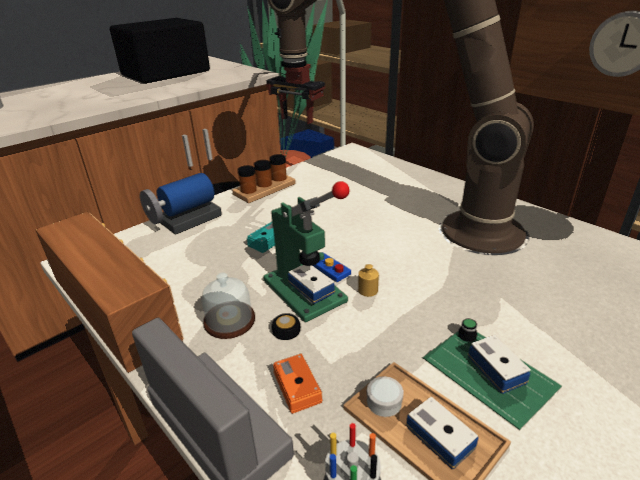

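View pics/top0.png

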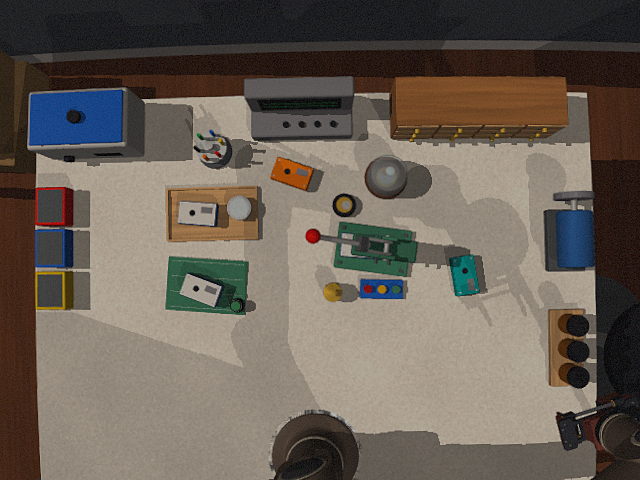

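The scene view shows the press at (300,260), with its case under the head. Top view:
- Tray case at (197,213), with a white back and blue sides.
- Mat case at (201,289), with a white back.
- Orange look-alike at (292,172) and turquoise one at (464,275), both to be left alone.
- Press at (375,247), front and knob to the left (313,236).

Next I'll measure these.

```bash
cat >> h.py <<'E'
def mask(im,box,kind):
    h=cv2.cvtColor(im,cv2.COLOR_RGB2HSV); H,S,V=[h[...,i].astype(int) for i in range(3)]
    m={"white":(S<50)&(V>110),"green":(H>60)&(H<95)&(S>70)&(V>30),"red":((H<6)|(H>174))&(S>170)&(V>90),"wood":(H>5)&(H<22)&(S>70)}[kind]
    b=np.zeros(m.shape,bool); x0,y0,x1,y1=box; b[y0:y1,x0:x1]=1
    return (m&b).astype(np.uint8)
def rect(m,D,e,z,close=5,hull=True):
    """min-area rectangle, in world, of the largest blob of mask m lying on plane z"""
    m=cv2.morphologyEx(m,cv2.MORPH_CLOSE,np.ones((close,close)))
    c=max(cv2.findContours(m,cv2.RETR_EXTERNAL,cv2.CHAIN_APPROX_NONE)[0],key=cv2.contourArea)[:,0]
    P=onplane(D,e,z)[c[:,1],c[:,0]][:,:2]
    (cx,cy),(w,h),a=cv2.minAreaRect((P*1000).astype(np.float32))
    if w<h: w,h,a=h,w,a+90
    return np.array([cx/1000,cy/1000]),(w,h),(a+90)%180-90,c
E
python3 - <<'E'
from h import *
f=np.load("top0.npz"); im,d=f["im"],f["d"]; P,D,e=cloud("top",d)
for n,b,k,z in [("base",(174,196,222,232),"white",.039),("open",(178,268,226,310),"white",.041),
   ("tray",(160,180,264,246),"wood",.012),("mat",(160,250,254,320),"green",.003),("press",(325,215,425,280),"green",.018)]:
    m=mask(im,b,k); c,s,a,ct=rect(m,D,e,z,9 if n in("tray","mat","press") else 5); 
    print(n,c.round(4),np.round(s,1),round(a,2),"depthz",np.median(P[...,2][m>0]).round(4))
m=mask(im,(300,225,325,250),"red"); print("knob top", P[m>0].mean(0), P[m>0].max(0))
f=np.load("scene0.npz"); im,d=f["im"],f["d"]; P,D,e=cloud("scene",d)
for n,b,k,z in [("base",(400,390,485,470),"white",.039),("open",(465,335,535,395),"white",.041),("done",(285,262,340,305),"white",.066)]:
    m=mask(im,b,k); c,s,a,ct=rect(m,D,e,z); print("S",n,c.round(4),np.round(s,1),round(a,2),"depthz",np.median(P[...,2][m>0]).round(4))
m=mask(im,(325,175,355,205),"red"); print("knob", P[m>0].mean(0))
# other obstacles
f=np.load("top0.npz"); im,d=f["im"],f["d"]; P,D,e=cloud("top",d)
for n,(u,v) in dict(weight=(332,291),oil=(382,289),cushion=(344,205),jar=(386,177),tin=(239,208),loupe=(237,305),head=(372,246)).items(): print(n,P[v,u].round(3))
cr=f["im"][195:300,290:430]; s=np.load("scene0.npz")["im"][170:330,230:390]
a=cv2.resize(cr,(560,420)); b=cv2.resize(s,(420,420),interpolation=cv2.INTER_CUBIC)
o=np.hstack([a,b]); cv2.imwrite("pics/crop1.png",cv2.resize(o,(800,343))[...,::-1])
E
```

```text
base [0.6345 0.2931] [95.2 56.7] 84.25 depthz 0.0399
open [0.429  0.2799] [115.1  68.6] 68.53 depthz 0.0422
tray [0.6349 0.2592] [242.  141.3] -89.66 depthz 0.0066
mat [0.4477 0.2771] [209.7 138.4] 85.69 depthz 0.0042
press [ 0.5346 -0.1655] [206.  117.3] 81.32 depthz 0.0221
knob top [ 0.55649229 -0.01057311  0.34600179] [0.57076176 0.00197499 1.55400856]
S base [0.6342 0.2958] [101.6  56. ] 84.14 depthz 0.0399
S open [0.4027 0.2942] [125.8 106.7] -21.06 depthz 0.0421
S done [ 0.5386 -0.1077] [123.7  67.4] 84.37 depthz 0.0673
knob [ 0.56620697 -0.00067829  0.33399651]
weight [ 0.432 -0.051  0.073]
oil [ 0.433 -0.178  0.032]
cushion [ 0.649 -0.085  0.028]
jar [ 0.708 -0.187  0.106]
tin [0.645 0.183 0.039]
loupe [0.398 0.191 0.036]
head [ 0.538 -0.143  0.186]
```

View pics/crop1.png

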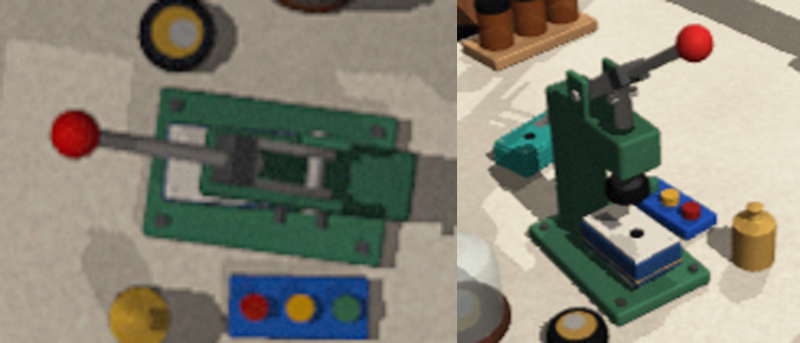

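The crop shows that the press case (left pane 180,165; right pane 630,245) is blue with a white, flush back. That makes it case_done. The turquoise look-alike sits behind the column and isn't this case. Next I'll refine the poses using height gating.

```bash
cat > m.py <<'E'
from h import *
def tri(D1,e1,uv1,D2,e2,uv2):
    a=D1[int(round(uv1[1])),int(round(uv1[0]))];b=D2[int(round(uv2[1])),int(round(uv2[0]))]
    t=np.linalg.lstsq(np.stack([a,-b],1),e2-e1,rcond=None)[0]
    p,q=e1+a*t[0],e2+b*t[1]; return (p+q)/2,np.linalg.norm(p-q)
def meas(n,im,d,b,k,z,tol=.012,cl=5,name="top"):
    P,D,e=cloud(name,d); m=mask(im,b,k)&(abs(P[...,2]-z)<tol).astype(np.uint8)
    if k=="white": m=cv2.morphologyEx(m,cv2.MORPH_OPEN,np.ones((3,3),np.uint8))
    c,s,a,ct=rect(m,D,e,z,cl); print(n,c.round(4),np.round(s,1),round(a,2),"dz",round(float(np.median(P[...,2][m>0])),4),"n",m.sum()); return m,ct,c
E
python3 - <<'E'
from m import *
f=np.load("top0.npz"); im,d=f["im"],f["d"]; P,D,e=cloud("top",d)
g=np.load("scene0.npz"); im2,d2=g["im"],g["d"]; P2,D2,e2=cloud("scene",d2)
meas("base",im,d,(174,196,222,232),"white",.039)
meas("open",im,d,(174,262,230,315),"white",.041)
m,_,_=meas("press",im,d,(325,215,425,280),"green",.018,.008,9)
# side edges of base plate: fit lines in world
Q=onplane(D,e,.018)[m>0][:,:2]
o=cv2.fitLine
c,s,a,ct=rect(m,D,e,.018,9)
print("corners",cv2.boxPoints(((c[0]*1000,c[1]*1000),s if True else 0,a)).round(1).tolist())
meas("base S",im2,d2,(400,390,485,470),"white",.039,name="scene")
meas("open S",im2,d2,(465,330,535,395),"white",.041,name="scene")
meas("done S",im2,d2,(275,255,345,310),"white",.066,.008,name="scene")
def cen(m): y,x=np.nonzero(cv2.morphologyEx(m,cv2.MORPH_OPEN,np.ones((3,3),np.uint8))); return x.mean(),y.mean()
k1=cen(mask(im,(300,225,325,250),"red"));k2=cen(mask(im2,(325,175,355,205),"red"));print(k1,k2,tri(D,e,k1,D2,e2,k2))
# front part of done in top
meas("doneTop",im,d,(325,215,425,280),"white",.066,.01)
o=np.hstack([cv2.resize(im[255:320,160:250],(400,289),interpolation=cv2.INTER_CUBIC),cv2.resize(im2[325:400,440:544],(400,289),interpolation=cv2.INTER_CUBIC)]); cv2.imwrite("pics/crop2.png",o[...,::-1])
E
```

```text
base [0.6341 0.293 ] [94.7 56.6] 84.79 dz 0.04 n 699
open [0.4378 0.2849] [94.7 55.9] 68.69 dz 0.0423 n 706
press [ 0.5359 -0.1564] [187.5 117.3] 81.4 dz 0.0191 n 1493
corners [[463.79998779296875, -240.3000030517578], [579.7999877929688, -257.8999938964844], [607.9000244140625, -72.5], [491.8999938964844, -55.0]]
base S [0.634  0.2936] [97.3 56. ] 84.41 dz 0.0406 n 1800
open S [0.4358 0.286 ] [98.4 57.7] 68.71 dz 0.0431 n 1194
done S [ 0.5426 -0.1207] [98.9 56.2] 84.94 dz 0.0675 n 569
(np.float64(311.8380281690141), np.float64(235.69718309859155)) (np.float64(340.84422110552765), np.float64(189.2964824120603)) (array([ 0.55659826, -0.01017312,  0.32781984]), np.float64(0.0005392291399351118))
doneTop [ 0.5326 -0.0861] [29.8 27.3] -1.02 dz 0.067 n 181
```

View pics/crop2.png

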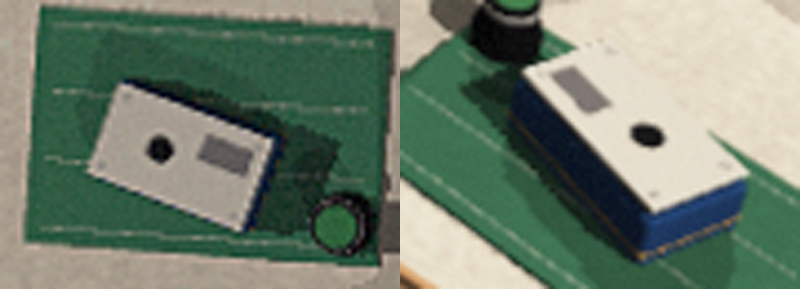

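Crop 2 shows the mat case (160,150 in the left pane) with a white back and blue shell. The loupe is clear of its far end. This is case_open. Next I'll check IK for every key pose in both wrist flips.

```bash
cat > p.py <<'E'
from m import *
AX=np.array([.5397,-.1263]); TH=81.6
LEAN=38
def fr(th): t=np.radians(th); return np.array([np.cos(t),np.sin(t),0.])
def quat(th,lean,s):
    f=fr(th); z=-np.sin(np.radians(lean))*f-np.cos(np.radians(lean))*np.array([0,0,1.])
    y=s*np.array([-f[1],f[0],0]); return R.from_matrix(np.stack([np.cross(y,z),y,z],1)).as_quat()
def grip(c,th,zb,off=.028,up=.022): return np.array([c[0],c[1],zb+up])+off*fr(th)
def press(f,z): return np.array([AX[0],AX[1],z])+f*fr(TH)
def knob(a):
    b=np.radians(35)-a; return press(-.047+.2*np.cos(b),.210+.2*np.sin(b))
DONE=(np.array([.5424,-.1212]),84.); BASE=(np.array([.634,.2932]),84.6); OPEN=(np.array([.437,.2853]),68.7)
E
python3 - <<'E'
from p import *
for s in (1,-1):
    for n,p,t,l in [("done",grip(*DONE,.032),DONE[1],LEAN),("doneout",grip(*DONE,.032)+.12*fr(TH),DONE[1],LEAN),("outup",press(.17,.2),TH,LEAN),
      ("base",grip(*BASE,.039),BASE[1],LEAN),("base2",grip(*BASE,.073),BASE[1],LEAN),("open",grip(*OPEN,.003),OPEN[1],LEAN),("knob0",knob(0),TH,0),("knob.9",knob(.9),TH,0)]:
        q=ctrl.ik(p,quat(t,l,s)); print(s,n,p.round(3),None if q is None else np.round(q,2))
E
```

```text
1 done [ 0.545 -0.093  0.054] [-1.06  1.2   1.28  1.95 -0.62  0.85 -2.84]
1 doneout [0.563 0.025 0.054] [ 0.2   1.02 -1.04  1.72  1.18  1.69  1.79]
1 outup [0.565 0.042 0.2  ] [ 0.18  0.8  -1.04  1.61  0.98  1.79  1.94]
1 base [0.637 0.321 0.061] [-0.45  1.1  -0.63  1.06  0.88  1.76  1.96]
1 base2 [0.637 0.321 0.095] [-0.45  1.07 -0.63  1.05  0.86  1.8   1.98]
1 open [0.447 0.311 0.025] [-0.27  1.17 -1.04  1.44  0.88  1.79  1.3 ]
1 knob0 [ 0.557 -0.011  0.325] [ 0.8   0.49 -1.23  1.59  0.47  1.39  2.51]
1 knob.9 [0.561 0.017 0.153] [ 0.72  0.74 -1.24  1.8   0.76  1.18  2.23]
-1 done [ 0.545 -0.093  0.054] [ 0.14  0.75 -0.58  1.87  1.02  1.28 -1.14]
-1 doneout [0.563 0.025 0.054] [-0.01  0.83 -0.65  1.73  0.96  1.42 -1.22]
-1 outup [0.565 0.042 0.2  ] [ 0.19  0.81 -1.06  1.61  0.99  1.8  -1.21]
-1 base [0.637 0.321 0.061] [-0.39  1.15 -0.79  1.06  1.    1.83 -1.23]
-1 base2 [0.637 0.321 0.095] [-0.41  1.1  -0.74  1.05  0.94  1.84 -1.19]
-1 open [0.447 0.311 0.025] [-0.28  1.15 -1.01  1.44  0.85  1.77 -1.82]
-1 knob0 [ 0.557 -0.011  0.325] [ 0.52  0.32 -0.76  1.61  0.23  1.3  -0.42]
-1 knob.9 [0.561 0.017 0.153] [ 0.41  0.49 -0.7   1.81  0.38  0.97 -0.6 ]
```

```bash
sed -i 's/^LEAN=38/LEAN=35; S=-1/' p.py
python3 - <<'E'
from p import *
ctrl.movep([.33,-.33,.45],quat(60,0,S))
ctrl.movep([.45,.10,.42],quat(TH,15,S))
q=quat(DONE[1],LEAN,S); g=grip(*DONE,.032)
ctrl.movep(g+.13*fr(TH)+[0,0,.08],q)
ctrl.line_to(g+.13*fr(TH)*1,rot=q,rate=.15)
print(readout.read_clock(),readout.read_q(),readout.read_opening())
ok=ctrl.line_to(g,rate=.12,contact_N=8); print(ok,readout.read_ee_pos()-g,readout.read_wrist_force(),readout.read_clock())
grasp(); print(readout.read_opening(),readout.read_finger_force(),readout.read_wrist_force(),readout.read_clock())
im,d=viewer.get_image("scene"); cv2.imwrite("pics/s1.png",cv2.resize(im[150:350,200:440],(720,600))[...,::-1])
E
```

```text
5.0583 [ 0.0928135   0.87716117 -0.81416987  1.72803696  1.0208351   1.47512565
 -1.26028081] 0.08767883027727552
False [2.60540695e-04 1.04937894e-03 5.67651142e-07] [ 0.23487796 -0.31066186 -1.59794834] 6.2917
0.059666783635904094 29.890127778053284 [0.15753074 0.90127832 0.32177824] 6.8417
```

View pics/s1.png

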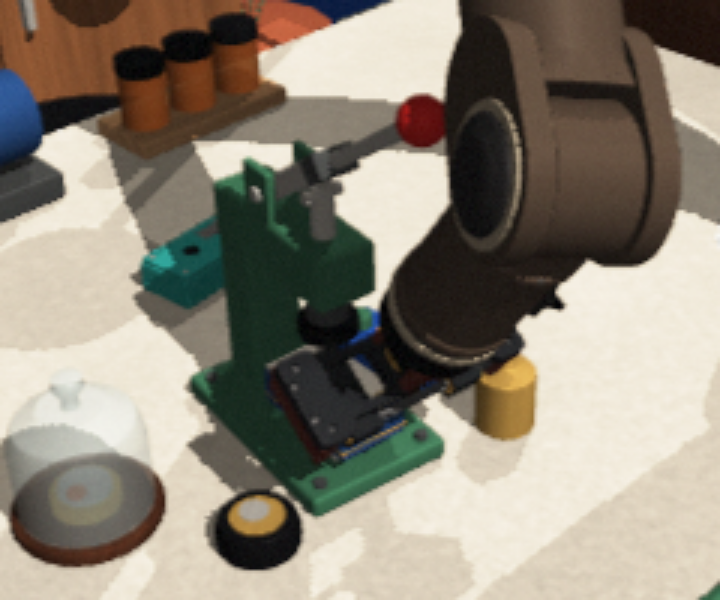

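The picture shows the fingers (around 350,390) gripping the front end of the case; the opening reads 59.7 mm. The knob (420,120) is close to the wrist but free. Next I'll pull the case out and set it on the tray case.

```bash
python3 - <<'E'
from p import *
p=readout.read_ee_pos(); ctrl.line_to(p+[0,0,.008],rate=.05)
ctrl.line_to(p+[0,0,.008]+.15*fr(TH),rate=.15)
print(readout.read_opening(),readout.read_wrist_force(),readout.read_clock())
q=quat(BASE[1],LEAN,S); g=grip(*BASE,.039)+np.array([0,0,0]); g[:2]+=(.001*fr(TH))[:2]
ctrl.line_to(p+[0,0,.11]+.15*fr(TH),rate=.2)
ctrl.line_to(g+[0,0,.06],rate=.25,rot=q)
ctrl.pause(.3)
ctrl.line_to(g+[0,0,.012],rate=.1)
ok=ctrl.line_to(g+[0,0,-.004],rate=.015,contact_N=4); print(ok,readout.read_ee_pos()-g,readout.read_wrist_force(),readout.read_clock())
ungrasp(); ctrl.pause(.3)
z=R.from_quat(q).as_matrix()[:,2]; ctrl.line_to(readout.read_ee_pos()-.10*z,rate=.15)
ctrl.movep(grip(*OPEN,.003)+[0,0,.15]+.05*fr(OPEN[1]),quat(OPEN[1],LEAN,S))
im,d=viewer.get_image("scene"); np.savez("s2.npz",im=im,d=d); it,dt=viewer.get_image("top");np.savez("t2.npz",im=it,d=dt)
meas("stack S",im,d,(395,360,490,465),"white",.073,.008,name="scene")
meas("stack T",it,dt,(160,190,225,240),"white",.073,.008)
meas("open T",it,dt,(174,262,230,315),"white",.041)
o=np.hstack([cv2.resize(im[330:480,350:550],(400,300)),cv2.resize(it[170:320,140:340],(400,300))]);cv2.imwrite("pics/s2.png",o[...,::-1]); print(readout.read_clock())
E
```

```text
0.05976102570273555 [ 0.00385946  0.13434388 -2.04683678] 8.35
True [-3.12684713e-05 -8.74901665e-05  1.85485149e-05] [-0.4501409   1.75219899  5.82547444] 11.9833
stack S [0.6332 0.2932] [97.3 57.9] 85.05 dz 0.0745 n 1740
stack T [0.6346 0.2926] [95.  56.8] 85.18 dz 0.074 n 719
open T [0.4384 0.2862] [92.1 55.9] 69.04 dz 0.0424 n 559
14.575
```

View pics/s2.png

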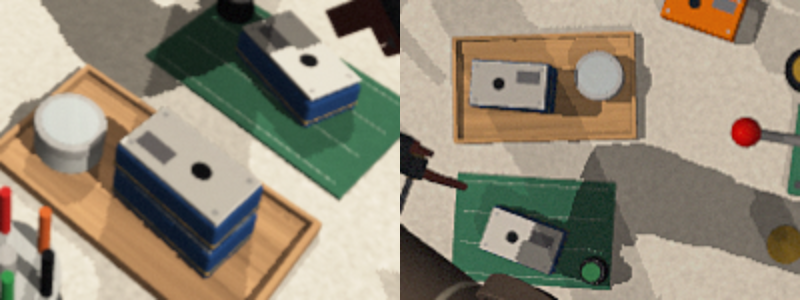

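The picture shows the column square in the tray (left pane 190,180; right pane 515,85), matching the base pose to about 1 mm. The mat case is unmoved. Next I'll take it to the press.

```bash
python3 - <<'E'
from p import *
q=quat(OPEN[1],LEAN,S); z=R.from_quat(q).as_matrix()[:,2]; g=grip(*OPEN,.003)
ctrl.line_to(g-.08*z,rate=.2,rot=q); ok=ctrl.line_to(g,rate=.1,contact_N=8)
print(ok,readout.read_ee_pos()-g); grasp(); print(readout.read_opening(),readout.read_finger_force(),readout.read_clock())
g=readout.read_ee_pos(); ctrl.line_to(g+[0,0,.01],rate=.05); w=readout.read_wrist_force(); ctrl.line_to(g+[0,0,.12],rate=.2); print(w,readout.read_opening())
q=quat(TH,LEAN,S); t=grip(AX,TH,.032)
ctrl.line_to(t+.17*fr(TH)+[0,0,.12],rate=.22,rot=q)
ctrl.line_to(t+.17*fr(TH)+[0,0,.009],rate=.15)
ctrl.pause(.2)
ok=ctrl.line_to(t+[0,0,.009],rate=.1,contact_N=8); print("in",ok,readout.read_ee_pos()-t,readout.read_clock())
if not ok:
    ok=ctrl.line_to(t+[0,0,-.003],rate=.02,contact_N=4); print("down",ok,readout.read_ee_pos()-t,readout.read_wrist_force(),readout.read_clock())
    ungrasp(); ctrl.pause(.3)
    ctrl.line_to(t+[0,0,.002]+.16*fr(TH),rate=.15)
    ctrl.line_to(t+[0,0,.25]+.2*fr(TH),rate=.25)
im,d=viewer.get_image("scene"); np.savez("s3.npz",im=im,d=d)
meas("open S",im,d,(270,245,350,310),"white",.0705,.008,name="scene")
cv2.imwrite("pics/s3.png",cv2.resize(im[170:330,230:430],(750,600))[...,::-1]); print(readout.read_clock())
E
```

```text
False [0.0001541  0.00056932 0.00038756]
0.05985988360007602 30.020306528604124 16.65
[-0.03120384 -0.3065894  -2.90933635] 0.05999461142725726
in False [0.00018121 0.00071062 0.00893537] 22.025
down True [ 1.21485477e-06  6.43454251e-05 -1.53026147e-05] [-0.23956508  0.98901669  4.69287108] 22.5
open S [ 0.5404 -0.1177] [82.9 53.9] 81.59 dz 0.072 n 329
25.8583
```

View pics/s3.png

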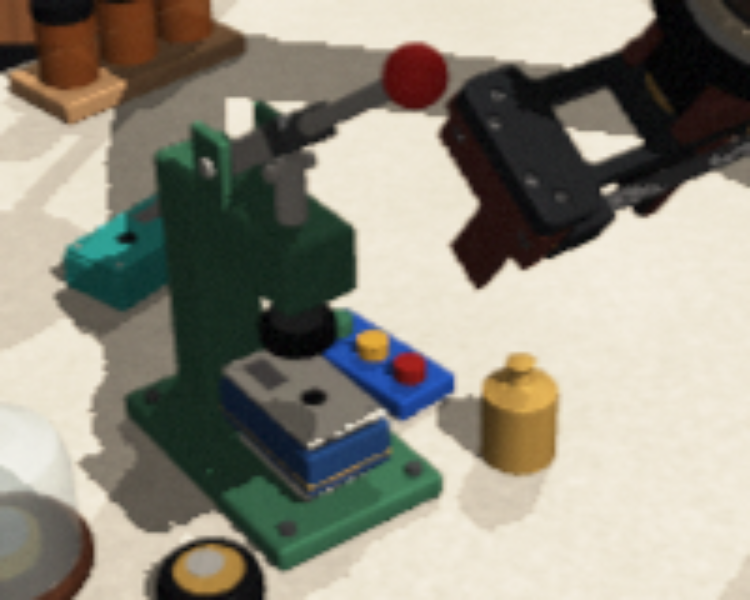

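The picture shows the open case lengthwise and level on the pad (310,420), released, with the die (300,325) above it. The knob is at (415,75). Next I'll grip the knob and swing the lever along its arc.

```bash
python3 - <<'E'
from p import *
q=quat(TH,0,S); k=knob(0)
ctrl.line_to(k+[0,0,.10]+.06*fr(TH),rate=.25,rot=q)
ctrl.line_to(k+[0,0,.08],rate=.2)
ok=ctrl.line_to(k+[0,0,.001],rate=.12,contact_N=6); print(ok,readout.read_ee_pos()-k,readout.read_clock())
if not ok:
    grasp(); print(readout.read_opening(),readout.read_finger_force(),readout.read_wrist_force())
    for a in (.15,.3,.45,.6,.72,.78): 
        ctrl.line_to(knob(a),rate=.1)
        print(a,readout.read_wrist_force().round(1),(readout.read_ee_pos()-knob(a)).round(4))
    for a in (.83,.87,.9,.92):
        ok=ctrl.line_to(knob(a),rate=.03,contact_N=30)
        print(a,ok,readout.read_wrist_force().round(1),(readout.read_ee_pos()-knob(a)).round(4))
        if ok: break
    ctrl.pause(.3); print(readout.read_wrist_force(),readout.read_opening(),readout.read_clock())
E
```

```text
False [0.00037803 0.00049222 0.001722  ] 27.8917
0.030706838661588253 29.99948501586914 [ 5.15645973 -0.11892868 -2.69398676]
0.15 [ 4.6 -0.8  4.5] [0.0009 0.0003 0.0005]
0.3 [ 4.8 -0.7  5.8] [0.0009 0.0003 0.0005]
0.45 [ 4.1 -0.5  5.7] [0.0009 0.0004 0.0006]
0.6 [3.7 1.5 6.1] [0.001  0.0005 0.0006]
0.72 [3.6 1.6 6.6] [0.001  0.0007 0.0007]
0.78 [3.6 1.7 7.8] [0.001  0.0009 0.0007]
0.83 False [ 2.1  2.1 10.2] [0.0011 0.0013 0.0016]
0.87 False [ 1.8  2.6 11.1] [0.0012 0.0014 0.0017]
0.9 False [ 0.5  3.1 15.2] [0.0012 0.0017 0.0021]
0.92 False [-4.7  2.5 26.6] [0.0013 0.0022 0.0034]
[-3.61593716  3.32774477 25.91535199] 0.030552151489315883 33.1167
```

```bash
python3 - <<'E'
from p import *
ctrl.line_to(knob(.935),rate=.02,contact_N=20); ctrl.pause(.2); print(readout.read_wrist_force(),(readout.read_ee_pos()-knob(.9)).round(4))
for a in (.6,.3,.0): ctrl.line_to(knob(a),rate=.14)
print(readout.read_wrist_force()); ungrasp(); ctrl.pause(.2)
k=knob(0); ctrl.line_to(k+[0,0,.08],rate=.15); ctrl.line_to(k+[0,0,.09]+.09*fr(TH),rate=.2)
im,d=viewer.get_image("scene"); np.savez("s4.npz",im=im,d=d)
meas("open S",im,d,(270,245,350,315),"white",.0665,.01,name="scene")
cv2.imwrite("pics/s4.png",cv2.resize(im[170:330,230:430],(750,600))[...,::-1]); print(readout.read_clock())
E
```

```text
[-6.42183358  4.27059028 32.68184778] [ 0.0011  0.0006 -0.0026]
[ 6.30855153 -3.28776011 -5.32359912]
open S [ 0.5407 -0.1215] [93.1 56.5] 81.68 dz 0.0673 n 516
37.9167
```

View pics/s4.png

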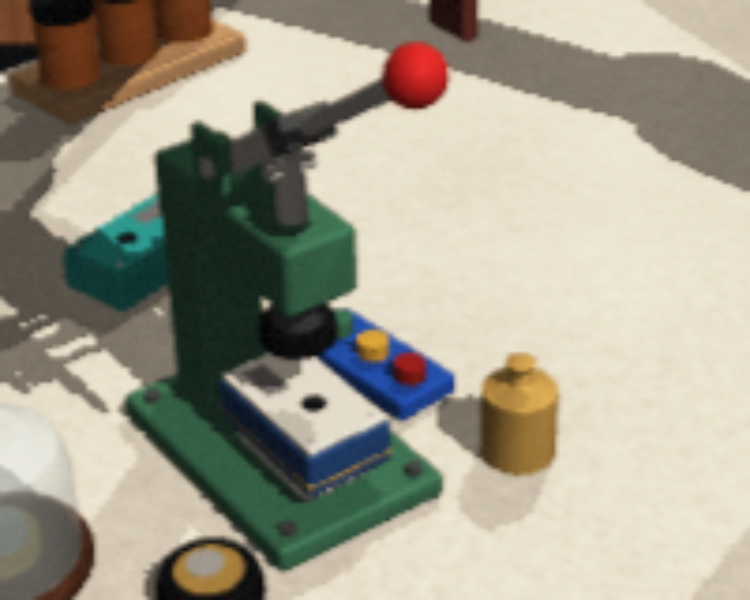

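The picture shows the back flush (310,400); its measured height fell from 72.0 to 67.3 mm, the same as the closed case read there. The lever is back up (knob at 415,75). Next comes the final stack.

```bash
python3 - <<'E'
from p import *
q=quat(TH,LEAN,S); t=grip(AX,TH,.032)
ctrl.line_to(t+[0,0,.2]+.2*fr(TH),rate=.25,rot=q)
ctrl.line_to(t+.15*fr(TH),rate=.22)
ok=ctrl.line_to(t,rate=.12,contact_N=8); print(ok,readout.read_ee_pos()-t)
grasp(); print(readout.read_opening(),readout.read_clock())
p=readout.read_ee_pos(); ctrl.line_to(p+[0,0,.008],rate=.05)
ctrl.line_to(p+[0,0,.008]+.15*fr(TH),rate=.15)
ctrl.line_to(p+[0,0,.14]+.15*fr(TH),rate=.2)
c=np.array([.6339,.2929]); q=quat(84.9,LEAN,S); g=grip(c,84.9,.073)
ctrl.line_to(g+[0,0,.05],rate=.22,rot=q); ctrl.pause(.3)
ctrl.line_to(g+[0,0,.012],rate=.1)
ok=ctrl.line_to(g+[0,0,-.004],rate=.015,contact_N=4); print(ok,readout.read_ee_pos()-g,readout.read_wrist_force(),readout.read_clock())
ungrasp(); ctrl.pause(.3)
z=R.from_quat(q).as_matrix()[:,2]; ctrl.line_to(readout.read_ee_pos()-.12*z,rate=.15)
ctrl.movep([.42,.3,.33],quat(70,15,S))
im,d=viewer.get_image("scene"); it,dt=viewer.get_image("top")
meas("col S",im,d,(385,330,495,465),"white",.107,.01,name="scene")
meas("col T",it,dt,(150,185,230,245),"white",.107,.01)
o=np.hstack([cv2.resize(im[300:480,310:550],(400,300)),cv2.resize(it[140:320,140:380],(400,300))]);cv2.imwrite("pics/s5.png",o[...,::-1]); print(readout.read_clock())
E
```

```text
False [ 2.86775687e-04  1.08502565e-03 -9.20878705e-05]
0.05961224096937845 41.75
True [-1.73010563e-05 -4.06227253e-05  7.44240302e-05] [1.11340554 1.07205921 6.5757312 ] 47.0667
col S [0.6329 0.2929] [97.8 57.5] 84.89 dz 0.1084 n 1778
col T [0.6335 0.2927] [95.  55.7] 85.23 dz 0.1077 n 762
50.1167
```

View pics/s5.png

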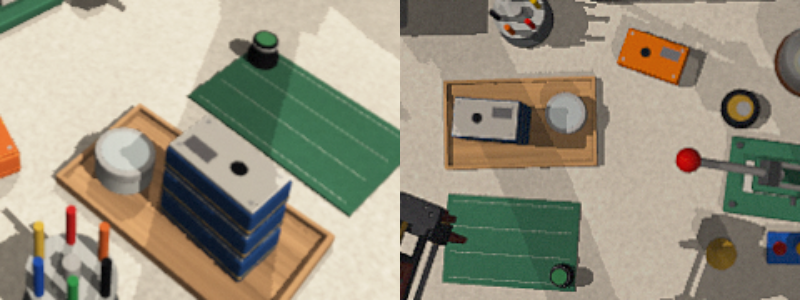

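The picture shows a square three-case column in the tray (left pane 225,200; right pane 487,120). The lever is up and the bystanders are in place.

```bash
python3 -c "
from station import ctrl
print(ctrl.job_done())"
```

```text
the job is handed in; nothing more can be done
None
```

I handed the job in at about 50 s of the 72 s allowed: the three cases stand in one square column in the tray, aligned to about 1 mm by camera, the pressed back measures fully home, and the lever is back up; no verdict was returned.

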